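# Free the stuck plate carriage and run it home into the plate reader

### The arm

A 6-joint arm with a two-finger parallel gripper is mounted at the origin on the work surface. World frame = base frame: x ahead of the robot, y to its left, z up, the work surface at z = 0. Lengths are in m, angles in rad, forces in N, time in s.
With the tool pointing down it reaches from about 0.35 to 0.975 m from the base axis. Payload 4.9 kg.
Tool frame: the origin (TCP) lies at the very end of the fingers, on their centre line; the grasp point (between the pads) lies 19 mm behind it; z points along the fingers, y is the line along which they close (so a half turn about z gives the same grasp; the last joint's range is limited). The gripper opens to 85 mm and grips with 20 to 120 N. Pads are 22 mm wide; open, the fingers measure 114 mm over their backs; the gripper's body (76 mm by 85 mm) begins 54 mm behind the grasp point. The pads swing forward as they close: fully open they stand 13 mm farther back than shut.
Start: joints at [1.114, 0.053, 1.613, -0, 1.476, -0.119], TCP at [0.207, 0.59, 0.231] pointing down, gripper open.
Joint ranges: [-3.01, 3.01], [-1.01, 2.22], [0.06, 2.58], [-1.02, 4.17], [0.09, 2.62], [-3.14, 3.14]. Speed limits (rad/s): [2.57, 2.57, 3.14, 3.14, 3.14, 3.14].

### API

Orientations are given as a rotation vector (axis times angle).
In Python, from station import ctrl gives the robot as it stands.
- The arm moves only by the tool jog_arm, never from a script. Its argument "plan" is a list of rows, each a list of 7 numbers: the shift along the tool's x, y, z in units of 0.02 m (1.0 is 0.02 m), then the turn, a rotation vector about the tool's x, y, z in units of 45 degrees (1.0 is 45 degrees), then the opening, from -1 (shut) to 1 (fully open). A call has 1 to 8 rows; each row shifts and turns the commanded pose from where the row before left it, along the tool's axes as they then stand; what a row does not reach is not made up. A row lasts 1/10 s, in which the tool goes at most 50 mm and 8.59 degrees, less where a joint would pass 70% of its speed; a pose out of reach is approached as far as the arm can. A call with a number of a shift or a turn outside -1 to 1 is refused whole. A call with a gripper value outside its range is refused whole. The fingers move at their own pace and stop on an object; "grip_force" is the grip in N (left out, the last holds). Time passes only in rows, so rows that do not move let the fingers close. It gives the time, the measured TCP pose, the force, the opening and the grip force at its end, in the units of the state.
- ctrl.get_obs(): the state, without advancing time (a new reading comes with each control period).
- ctrl.get_image(name): name is "scene" or "top" or "wrist"; returns (picture, depth): 384x512x3 uint8, red, green, blue; 384x512 float32, m along the optical axis (not along the pixel's ray), 0 where there is no reading.
- ctrl.camera_info(name): a dict with "camera_matrix" (3x3 intrinsics, pixels), "rvec" (rotation vector, rad) and "tvec" (3), from world to camera coordinates, as OpenCV has them; the wrist camera has in their place "T_tool_cam" (4x4, takes a point from camera to tool coordinates, whose origin is the TCP and whose axes are the flange's). Camera axes: x right, y down, z forward; pixel columns grow to the right and rows downward; lengths in m; the calibration is good to about 2 mm. A picture is of the moment at which its call begins: read the wrist's pose just before it. camera_info takes no time and is no camera call.
- ctrl.finish_job(): hands the job in; it is judged then, once.
The state is a dict: "t": time; "q": joint angles; "dq": joint speeds; "effort": joint torques, N m; "tool_pos": TCP position; "tool_rot": TCP orientation; "contact_force": force on the tool from outside, world axes, zero at the start; "wrist_torque": the same for the moment, N m; "opening": finger opening in m; "grip_force": force on a finger pad.
Only numpy, scipy, OpenCV 4.12 (cv2) and the standard library are available. Lean on these libraries where they do the work, as an engineer would, in place of code of your own. Each camera call takes 0.05 s, during which the arm holds its last target. There are 200 camera calls.

### The job

The plate reader's carriage, with a sample plate lying in it, is stuck at its loading catch. Push it in by its blue handle until it breaks free, then ease it slowly along its rails under the hood until it beds gently against the end stop you cannot see, and let go of it there. Keep the plate lying in its nest and leave the other things on the bench where they are.

Things in the scene. Friction and masses are not known exactly. Their poses are not given: they have to be found in the camera images.
- reader: Fixed bench plate reader: cream hood 300 mm deep, 250 wide, 191 high; bed and two guide rods stand 145 mm out of its front. Origin: on the bench under the middle of the front face. x axis: into the machine, along the rails (the way the carriage is pushed); z up. Front face 104 mm high with an 84 mm high slot; above it a screen panel slants back, reaching full height 115 mm behind the front.
- carriage: Aluminium carriage, 104 mm along the rails, 150 wide, 0.55 kg, slides only along the reader's x. Origin: middle of the deck's top, 44 mm above the bench, at first at x = -0.070 in the reader's frame. A ball catch holds it: 10 to 19 N of push, varying, frees it; this fades within 7 mm. Then 3 to 5 N of drag; it stays where left. Limits: 25 N of push, 0.2 m/s. The rails go on past the stop.
- handle (a point): Middle of the blue upright handle tab at the carriage's outer end: 8 mm thick along the rails, 60 wide, 50 high (25 above and below this point). It lies 115 mm outwards of and 25 mm above the carriage's origin. Inwards of it a tongue, level with the deck, leads to the deck; the outer side is free for 80 mm. With the carriage home the tab is 40 to 70 mm before the hood's front face.
- buffer (a joint): Rubber buffer of the end stop, inside the hood, out of sight. Value: how far it is pressed in (m), 0 when free; 2 N per mm. The carriage meets it after 115 to 145 mm of travel, set differently each time. Never press it in by more than 4.5 mm (9 N, on top of the drag): that knocks the stop out of adjustment, and is less force than the catch may need.
- home_pin (a joint): Light sensing pin beside the buffer, standing 4 mm proud of it, out of sight. Value: how far it is pressed in, in m: 0 when free, 0.004 when the carriage just touches the buffer. Its spring (under 2 N) cannot move the carriage.
- plate_mid (a point): Centre of the loose white 96-well sample plate, 128 by 86 by 14 mm, 60 g, lying flat between the 6 mm high rims of the carriage's deck; 7 mm above the deck's top.
- tip_box_mid (a point): Bystander: blue box with yellow pipette tips, 85 by 122 by 57 mm, standing on the bench; centre.
- tube_rack_mid (a point): Bystander: orange rack with capped tubes, 60 by 110 by 42 mm; centre of the rack.
- reagent_mid (a point): Bystander: amber bottle with blue cap, 54 mm across, 95 mm high; its middle.
Things that resemble listed ones, but are neither listed nor needed, are in the scene too. Of the things like the part that bears plate_mid, leave any that is brown; of the rest the smaller one is meant.

How it is judged:
On the way, in this order (a step that is already met when the one before it is completed fails the run):
1. the carriage has broken out of its catch (at least 15 mm of travel) (x of carriage in the frame of reader above -0.055 m), for 0.1 s.
2. the carriage is run up to the end stop (sensing pin pressed in at least 3 mm) (value of joint home_pin above 0.003 m), for 0.2 s.
At the end, for the whole second after the job is handed in: The carriage rests at the end stop (sensing pin pressed in at least 3 mm, so within 1 mm of the buffer), the plate lies flat in its nest on it, and the robot has let go (value of joint home_pin above 0.003 m and linear speed of carriage below 0.005 m/s and z of plate_mid in the frame of carriage below 0.01 m and horizontal distance between plate_mid and carriage below 0.006 m); the robot touches nothing.
It fails at once if the buffer is pressed in by more than 4.5 mm (9 N): the stop has been rammed (value of joint buffer above 0.0045 m).
It fails at once if more than 25 N between the robot and the carriage (contact force between any of the fingers, the arm and carriage above 25 N).
It fails at once if the carriage runs faster than 0.2 m/s (linear speed of carriage above 0.2 m/s).
It fails at once if the plate has jumped out of its nest (z of plate_mid in the frame of carriage above 0.014 m or angle between plate_mid's own z axis and vertical above 0.15 rad).
It fails at once if a bystander is moved by more than 15 mm or tipped (distance of any of tip_box_mid, tube_rack_mid, reagent_mid from where it was at the start of the episode above 0.015 m).
It also fails if it takes over 58 s, if anything falls off the work surface, if the arm or the gripper's body presses on something with over 40 N, if the wrist force passes 120 N, or if a joint passes its speed limit or range.

## Working session

There is one attempt and no reset: what is moved stays moved. The work goes in short steps, Python scripts to look and compute and a tool call to move; the robot and the scene stay as the last step left them, time stands still between calls to the robot, and variables do not carry over. Pictures are saved under pics/ and viewed, at most 10 in all, crops included, and the job is handed in when it is done.

Besides the shell and the picture viewer there is one more tool, called after "Emit:" as a command line: name --pt "numbers of a row" for each row, then --argument value for the rest. jog_arm: Moves the arm, as the interface text tells. Shifts and turns lie within -1 to 1; 1 stands for 0.02 m of shift or 45 degrees of turn. Its arguments: {"type":"object","properties":{"plan":{"type":"array"},"grip_force":{"type":"number"}},"required":["plan"]}

```bash
mkdir -p pics
cat > h.py <<'E'
from station import ctrl
import numpy as np, cv2
from scipy.spatial.transform import Rotation as R
def grab(name,fn=None):
    o=ctrl.get_obs(); im,d=ctrl.get_image(name)
    if fn: cv2.imwrite('pics/'+fn,im[:,:,::-1]); np.savez('pics/'+fn[:-4],im=im,d=d,p=o['tool_pos'],r=o['tool_rot'])
    return im,d,o
def px(name,d,u,v,o=None,k=1):
    ci=ctrl.camera_info(name);K=np.array(ci['camera_matrix'])
    w=d[v-k:v+k+1,u-k:u+k+1];z=np.median(w[w>0])
    p=z*np.linalg.solve(K,[u,v,1])
    if name=='wrist':
        T=np.array(ci['T_tool_cam']);p=T[:3,:3]@p+T[:3,3]
        return R.from_rotvec(o['tool_rot']).apply(p)+o['tool_pos']
    return R.from_rotvec(np.ravel(ci['rvec'])).inv().apply(p-np.ravel(ci['tvec']))
E
python3 - <<'E'
from h import *
a=grab('scene','scene.png')[0];b=grab('top','top.png')[0]
o=ctrl.get_obs();print(o)
for n in('scene','top','wrist'):print(ctrl.camera_info(n))
E
```

```text
{'t': 0.1, 'q': array([ 1.11401112e+00,  5.32802618e-02,  1.61414926e+00,  6.55471993e-06,
        1.47599131e+00, -1.19005457e-01]), 'dq': array([-3.78960993e-04, -3.54880735e-03, -3.90024753e-03, -7.36828429e-05,
        1.30203777e-03,  3.00064910e-04]), 'effort': array([ 2.33782466e-04, -3.94902313e+01, -3.71362209e+01, -9.46590330e-05,
        3.94469389e-03,  5.43695052e-06]), 'tool_pos': array([0.20687415, 0.58917869, 0.23019695]), 'tool_rot': array([-5.27976875e-01, -3.09637477e+00,  2.75013428e-03]), 'contact_force': array([-0.01333594, -0.16792401,  0.27519015]), 'wrist_torque': array([0.04997804, 0.00336633, 0.00497352]), 'grip_force': 0.0, 'opening': 0.08536124362537749}
{'camera_matrix': array([[353.16547011,   0.        , 255.36919797],
       [  0.        , 353.16547011, 193.85941475],
       [  0.        ,   0.        ,   1.        ]]), 'rvec': array([ 1.99430742,  1.61285924, -0.53489928]), 'tvec': array([-0.10961173, -0.3296059 ,  1.08155029])}
{'camera_matrix': array([[415.02976093,   0.        , 254.97404924],
       [  0.        , 415.02976093, 198.45433743],
       [  0.        ,   0.        ,   1.        ]]), 'rvec': array([ 2.15845485, -2.15926275,  0.17688286]), 'tvec': array([-0.0215435 ,  0.49749813,  0.91383989])}
{'camera_matrix': array([[284.7000448 ,   0.        , 253.93244485],
       [  0.        , 284.7000448 , 192.94264492],
       [  0.        ,   0.        ,   1.        ]]), 'T_tool_cam': array([[-7.54605090e-04, -9.48994872e-01, -3.15290603e-01,
         8.12831574e-02],
       [ 9.99999378e-01, -4.57170610e-04, -1.01732197e-03,
        -7.13959382e-04],
       [ 8.21291731e-04, -3.15291174e-01,  9.48994626e-01,
        -1.41996081e-01],
       [ 0.00000000e+00,  0.00000000e+00,  0.00000000e+00,
         1.00000000e+00]])}
```

View pics/scene.png

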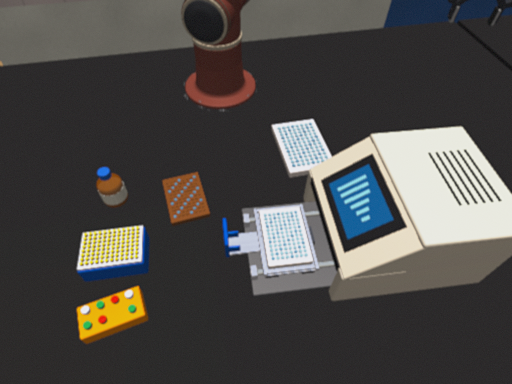

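View pics/top.png

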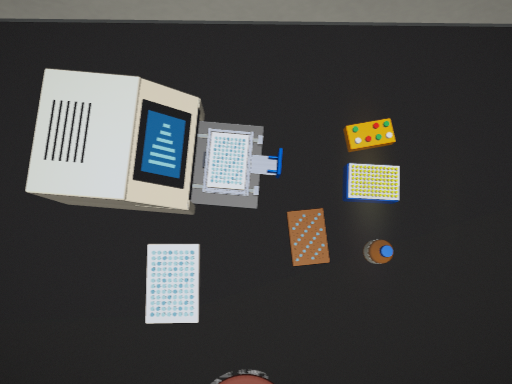

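Candidates for the plate: white in the carriage at top (228,160), a larger white one on the bench at (173,283), and a brown one at (308,237). The one in the carriage is meant. The blue tab is at top (280,161) and the tip box, also blue, at (372,182). I'll check this in a close crop.

Run:
```python
from h import *
z=np.load('pics/top.npz');im,d=z['im'],z['d']
c=cv2.resize(im[110:220,185:305],None,fx=5,fy=5,interpolation=cv2.INTER_CUBIC)
cv2.imwrite('pics/c1.png',c[:,:,::-1])
hsv=cv2.cvtColor(im,cv2.COLOR_RGB2HSV)
m=(hsv[...,0]>100)&(hsv[...,0]<125)&(hsv[...,1]>170)&(hsv[...,2]>60)
vs,us=np.nonzero(m);s=(us>255)&(us<300)&(vs>130)&(vs<195)
P=np.array([px('top',d,u,v,k=0) for u,v in zip(us[s],vs[s])])
P=P[P[:,2]>.08];print(len(P),P.min(0),P.max(0),P.mean(0))
Q=P[:,:2]-P[:,:2].mean(0);w,V=np.linalg.eigh(Q.T@Q);print(w,V)
for n,(u,v) in dict(bedfl=(262,125),bedfr=(257,205),plate=(228,160),white=(173,283),brown=(308,237),tip=(373,182),rack=(370,135),bottle=(386,251)).items(): print(n,px('top',d,u,v))
# hood front edge / bed points
for v in (130,140,190,200):print([np.round(px('top',d,u,v),3) for u in (205,225,255)])
```

```text
97 [ 0.54313364 -0.07773478  0.08067535] [ 0.6015857  -0.06824083  0.09519568] [ 0.57151956 -0.07299715  0.09198684]
[0.00046415 0.03006079] [[-0.08228181 -0.9966091 ]
 [-0.9966091   0.08228181]]
bedfl [ 6.83064589e-01 -3.99980498e-02  3.20317708e-04]
bedfr [ 4.86862204e-01 -2.73122019e-02 -1.05984008e-04]
plate [0.58209441 0.03957909 0.05718904]
white [0.30730627 0.16291814 0.01883004]
brown [ 0.41060257 -0.14505865  0.01254694]
tip [ 0.53352339 -0.29034994  0.05051523]
rack [ 0.65022472 -0.29439587  0.03003329]
bottle [ 0.37692989 -0.29815827  0.09411352]
[array([0.664, 0.096, 0.018]), array([0.656, 0.047, 0.046]), array([ 0.665, -0.023,  0.019])]
[array([0.64 , 0.096, 0.018]), array([0.629, 0.047, 0.057]), array([ 0.636, -0.022,  0.034])]
[array([0.515, 0.091, 0.049]), array([0.515, 0.046, 0.046]), array([ 0.516, -0.022,  0.041])]
[array([0.496, 0.094, 0.02 ]), array([0.496, 0.048, 0.018]), array([ 0.496, -0.022,  0.018])]
  return _methods._mean(a, axis=axis, dtype=dtype,
  ret = ret.dtype.type(ret / rcount)
```

View pics/c1.png

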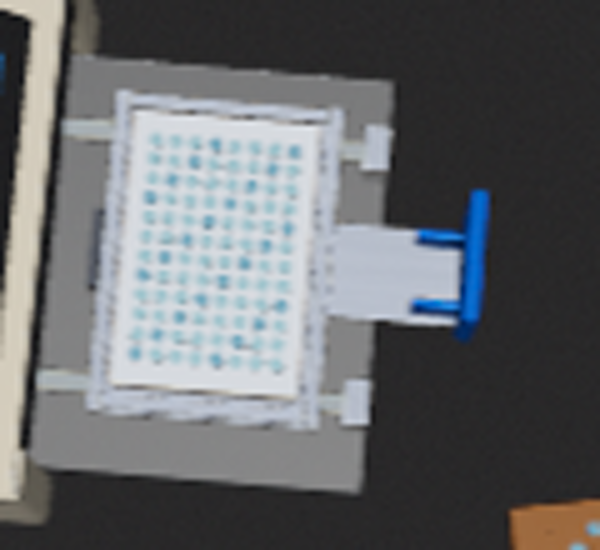

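The crop confirms it. The blue tab's top edge runs from crop (480,190) to (466,338), beyond the tongue of the carriage that bears the small white plate. Tab centre is about (0.572, -0.073), its top at z 0.094 (expected 0.094), and the rails' direction is (0.082, 0.997). I'll push with closed fingers, tool x along the rails. First I lift and turn.

Emit:
jog_arm --pt "0 0 -0.5 0 0 0.18 -1" --pt "0 0 -0.5 0 0 0.18 -1" --pt "0 0 -0.5 0 0 0.18 -1" --pt "0 0 -0.5 0 0 0.18 -1" --pt "0 0 -0.5 0 0 0.18 -1" --pt "0 0 -0.5 0 0 0.18 -1" --pt "0 0 -0.5 0 0 0.18 -1" --pt "0 0 -0.5 0 0 0.18 -1" --grip_force 60

```text
t: 0.9
tool_pos: [0.207, 0.5894, 0.311]
tool_rot: [2.112, 2.325, -0.002]
contact_force: [0.3, -0.1, 0.7]
opening: -0.0003
grip_force: 0.0
```

Emit:
jog_arm --pt "0 0 0 0 0 0.117 -1" --pt "0 0 0 0 0 0.117 -1" --pt "-0.5 0.3 0 0 0 0 -1" --pt "-0.95 0.58 0 0 0 0 -1" --pt "-0.95 0.58 0 0 0 0 -1" --pt "-0.95 0.58 0 0 0 0 -1" --pt "-0.95 0.58 0 0 0 0 -1" --pt "-0.95 0.58 0 0 0 0 -1"

```text
t: 1.7
tool_pos: [0.2627, 0.4781, 0.3107]
tool_rot: [2.308, 2.131, -0.001]
contact_force: [0.1, 0.5, 0.4]
opening: -0.0003
grip_force: 0.0
```

Emit:
jog_arm --pt "-0.95 0.58 0 0 0 0 -1" --pt "-0.95 0.58 0 0 0 0 -1" --pt "-0.95 0.58 0 0 0 0 -1" --pt "-0.95 0.58 0 0 0 0 -1" --pt "-0.95 0.58 0 0 0 0 -1" --pt "-0.95 0.58 0 0 0 0 -1" --pt "-0.95 0.58 0 0 0 0 -1" --pt "-0.95 0.58 0 0 0 0 -1"

```text
t: 2.5
tool_pos: [0.3425, 0.3191, 0.3108]
tool_rot: [2.308, 2.131, -0.001]
contact_force: [0.2, 1.0, -0.3]
opening: -0.0001
grip_force: 0.0
```

Emit:
jog_arm --pt "-0.95 0.58 0 0 0 0 -1" --pt "-0.95 0.58 0 0 0 0 -1" --pt "-0.95 0.58 0 0 0 0 -1" --pt "-0.95 0.58 0 0 0 0 -1" --pt "-0.95 0.58 0 0 0 0 -1" --pt "-0.95 0.58 0 0 0 0 -1" --pt "-0.95 0.58 0 0 0 0 -1" --pt "-0.95 0.58 0 0 0 0 -1"

```text
t: 3.3
tool_pos: [0.4223, 0.1602, 0.3108]
tool_rot: [-2.308, -2.131, 0.001]
contact_force: [-0.1, -0.5, -0.7]
opening: -0.0001
grip_force: 0.0
```

Emit:
jog_arm --pt "-0.95 0.58 0 0 0 0 -1" --pt "-0.95 0.58 0 0 0 0 -1" --pt "-0.95 0.58 0 0 0 0 -1" --pt "-0.95 0.58 0 0 0 0 -1" --pt "-0.95 0.58 0 0 0 0 -1" --pt "-0.95 0.58 0 0 0 0 -1" --pt "-0.95 0.58 0 0 0 0 -1" --pt "-0.5 0.3 0 0 0 0 -1"

```text
t: 4.1
tool_pos: [0.4976, 0.0103, 0.3107]
tool_rot: [-2.31, -2.128, 0.001]
contact_force: [-0.7, 0.2, -0.5]
opening: 0.0001
grip_force: 0.0
```

Emit:
jog_arm --pt "-0.825 0.505 0 0 0 0 -1" --pt "-0.825 0.505 0 0 0 0 -1" --pt "-0.825 0.505 0 0 0 0 -1" --pt "-0.825 0.505 0 0 0 0 -1" --pt "-0.825 0.505 0.4 0 0 0 -1" --pt "-0.825 0.505 0.8 0 0 0 -1" --pt "-0.825 0.505 0.9 0 0 0 -1" --pt "-0.825 0.505 0.9 0 0 0 -1"

```text
t: 4.9
tool_pos: [0.5679, -0.1275, 0.25]
tool_rot: [-2.31, -2.129, 0.0]
contact_force: [1.1, -0.1, -0.7]
opening: 0.0001
grip_force: 0.0
```

Emit:
jog_arm --pt "0 0 0.9 0 0 0 -1" --pt "0 0 0.9 0 0 0 -1" --pt "0 0 0.9 0 0 0 -1" --pt "0 0 0.5 0 0 0 -1" --pt "0 0 0 0 0 0 -1"

```text
t: 5.4
tool_pos: [0.5663, -0.1261, 0.1847]
tool_rot: [-2.308, -2.126, 0.003]
contact_force: [-1.2, -0.3, -0.4]
opening: -0.0001
grip_force: 0.0
```

Run:
```python
from h import *
im,d,o=grab('wrist','w1.png')
print(o['tool_pos'],o['contact_force'])
hsv=cv2.cvtColor(im,cv2.COLOR_RGB2HSV)
m=(hsv[...,0]>100)&(hsv[...,0]<125)&(hsv[...,1]>170)&(hsv[...,2]>60)
vs,us=np.nonzero(m&(d>0))
P=np.array([px('wrist',d,u,v,o,k=0) for u,v in zip(us,vs)])
s=(P[:,2]>.085)&(P[:,2]<.105)&(abs(P[:,0]-.572)<.06)
P=P[s];print(len(P),P.min(0),P.max(0),np.median(P,0),us[s].mean(),vs[s].mean())
Q=P[:,:2]-P[:,:2].mean(0);w,V=np.linalg.eigh(Q.T@Q);print(w,V)
```

```text
[ 0.56633933 -0.12610224  0.1847378 ] [-1.24566854 -0.25833463 -0.39362571]
727 [ 0.54243678 -0.08146725  0.08595701] [ 0.60155639 -0.06913064  0.0948412 ] [ 0.57288587 -0.07474786  0.09268573] 257.41678129298487 135.67537826685006
[0.00386639 0.2061326 ] [[-0.08934522 -0.99600072]
 [-0.99600072  0.08934522]]
```

View pics/w1.png

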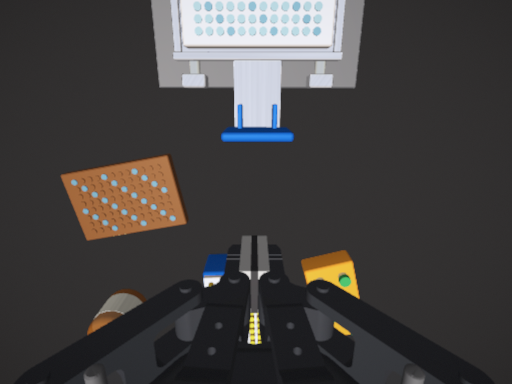

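The picture shows the tab across (225–292, 136), square to the tool, with the closed fingers at column 254 in line with it. The outer side is free. I'll go down and approach.

Emit:
jog_arm --pt "0 0 0.9 0 0 0 -1" --pt "0 0 0.9 0 0 0 -1" --pt "0 0 0.9 0 0 0 -1" --pt "0 0 0.9 0 0 0 -1" --pt "0 0 0.9 0 0 0 -1" --pt "0 0 0.9 0 0 0 -1" --pt "0 0 0.7 0 0 0 -1" --pt "0 0 0 0 0 0 -1"

```text
t: 6.25
tool_pos: [0.5665, -0.1259, 0.0637]
tool_rot: [-2.308, -2.127, 0.002]
contact_force: [-0.0, -0.6, -0.8]
opening: -0.0002
grip_force: 0.0
```

Emit:
jog_arm --pt "0.25 0 0 0 0 0 -1" --pt "0.25 0 0 0 0 0 -1" --pt "0.25 0 0 0 0 0 -1" --pt "0.25 0 0 0 0 0 -1" --pt "0.2 0 0 0 0 0 -1" --pt "0.1 0 0 0 0 0 -1" --pt "0 0 0 0 0 0 -1" --pt "0 0 0 0 0 0 -1"

```text
t: 7.05
tool_pos: [0.5696, -0.1002, 0.0653]
tool_rot: [-2.31, -2.129, 0.0]
contact_force: [-0.2, -0.1, -0.5]
opening: 0.0001
grip_force: 0.0
```

Emit:
jog_arm --pt "0.07 0 0 0 0 0 -1" --pt "0.07 0 0 0 0 0 -1" --pt "0.07 0 0 0 0 0 -1" --pt "0.07 0 0 0 0 0 -1" --pt "0.07 0 0 0 0 0 -1" --pt "0.07 0 0 0 0 0 -1" --pt "0 0 0 0 0 0 -1"

```text
t: 7.75
tool_pos: [0.5703, -0.0917, 0.0653]
tool_rot: [-2.31, -2.129, -0.0]
contact_force: [0.2, -0.6, 0.5]
opening: -0.0001
grip_force: 0.0
```

Emit:
jog_arm --pt "0.05 0 0 0 0 0 -1" --pt "0.05 0 0 0 0 0 -1" --pt "0.05 0 0 0 0 0 -1" --pt "0 0 0 0 0 0 -1"

```text
t: 8.15
tool_pos: [0.5705, -0.0897, 0.0654]
tool_rot: [2.309, 2.128, -0.002]
contact_force: [-0.3, -5.4, -0.7]
opening: 0.0003
grip_force: 2.3
```

Emit:
jog_arm --pt "0.025 0 0 0 0 0 -1" --pt "0.025 0 0 0 0 0 -1" --pt "0 0 0 0 0 0 -1"

```text
t: 8.45
tool_pos: [0.5705, -0.0895, 0.0654]
tool_rot: [2.309, 2.127, -0.003]
contact_force: [-2.0, -7.5, -1.4]
opening: 0.0001
grip_force: 3.7
```

Emit:
jog_arm --pt "0.025 0 0 0 0 0 -1" --pt "0.025 0 0 0 0 0 -1" --pt "0 0 0 0 0 0 -1"

```text
t: 8.75
tool_pos: [0.5705, -0.0891, 0.0654]
tool_rot: [2.308, 2.127, -0.005]
contact_force: [-1.9, -8.2, -0.2]
opening: 0.0
grip_force: 4.7
```

Emit:
jog_arm --pt "0.025 0 0 0 0 0 -1" --pt "0.025 0 0 0 0 0 -1" --pt "0 0 0 0 0 0 -1"

```text
t: 9.05
tool_pos: [0.5706, -0.0887, 0.0654]
tool_rot: [2.308, 2.126, -0.006]
contact_force: [-1.3, -10.6, -0.7]
opening: 0.0
grip_force: 5.7
```

Emit:
jog_arm --pt "0.025 0 0 0 0 0 -1" --pt "0.025 0 0 0 0 0 -1" --pt "0.025 0 0 0 0 0 -1" --pt "0 0 0 0 0 0 -1"

```text
t: 9.45
tool_pos: [0.5707, -0.0868, 0.0654]
tool_rot: [2.309, 2.126, -0.005]
contact_force: [-1.6, -8.9, -0.6]
opening: -0.0001
grip_force: 4.5
```

Emit:
jog_arm --pt "0.025 0 0 0 0 0 -1" --pt "0.025 0 0 0 0 0 -1" --pt "0 0 0 0 0 0 -1"

```text
t: 9.75
tool_pos: [0.5709, -0.0849, 0.0654]
tool_rot: [2.31, 2.127, -0.003]
contact_force: [-1.2, -5.4, -0.6]
opening: 0.0003
grip_force: 3.0
```

It broke free gently at about 10.6 N. I'll ease it along at 20–30 mm/s.

Emit:
jog_arm --pt "0.05 0 0 0 0 0 -1" --pt "0.08 0 0 0 0 0 -1" --pt "0.1 0 0 0 0 0 -1" --pt "0.1 0 0 0 0 0 -1" --pt "0.1 0 0 0 0 0 -1" --pt "0.1 0 0 0 0 0 -1" --pt "0.1 0 0 0 0 0 -1" --pt "0.1 0 0 0 0 0 -1"

```text
t: 10.55
tool_pos: [0.5722, -0.0686, 0.0653]
tool_rot: [2.31, 2.129, 0.0]
contact_force: [-0.6, -3.3, -0.7]
opening: 0.0003
grip_force: 1.6
```

Emit:
jog_arm --pt "0.12 0 0 0 0 0 -1" --pt "0.14 0 0 0 0 0 -1" --pt "0.15 0 0 0 0 0 -1" --pt "0.15 0 0 0 0 0 -1" --pt "0.15 0 0 0 0 0 -1" --pt "0.15 0 0 0 0 0 -1" --pt "0.15 0 0 0 0 0 -1" --pt "0.15 0 0 0 0 0 -1"

```text
t: 11.35
tool_pos: [0.5742, -0.0455, 0.0654]
tool_rot: [2.31, 2.129, 0.0]
contact_force: [0.6, -3.6, -0.6]
opening: 0.0002
grip_force: 1.8
```

Emit:
jog_arm --pt "0.15 0 0 0 0 0 -1" --pt "0.15 0 0 0 0 0 -1" --pt "0.15 0 0 0 0 0 -1" --pt "0.15 0 0 0 0 0 -1" --pt "0.15 0 0 0 0 0 -1" --pt "0.15 0 0 0 0 0 -1" --pt "0.15 0 0 0 0 0 -1" --pt "0.15 0 0 0 0 0 -1"

```text
t: 12.15
tool_pos: [0.5761, -0.0216, 0.0654]
tool_rot: [2.31, 2.129, 0.0]
contact_force: [1.5, -4.6, -0.2]
opening: -0.0001
grip_force: 1.8
```

Emit:
jog_arm --pt "0.15 0 0 0 0 0 -1" --pt "0.15 0 0 0 0 0 -1" --pt "0.15 0 0 0 0 0 -1" --pt "0.15 0 0 0 0 0 -1" --pt "0.15 0 0 0 0 0 -1" --pt "0.15 0 0 0 0 0 -1" --pt "0.15 0 0 0 0 0 -1" --pt "0.15 0 0 0 0 0 -1"

```text
t: 12.95
tool_pos: [0.5781, 0.0023, 0.0654]
tool_rot: [2.31, 2.129, 0.0]
contact_force: [2.1, -2.9, 0.9]
opening: 0.0001
grip_force: 1.8
```

Emit:
jog_arm --pt "0.12 0 0 0 0 0 -1" --pt "0.1 0 0 0 0 0 -1" --pt "0.08 0 0 0 0 0 -1" --pt "0.06 0 0 0 0 0 -1" --pt "0.05 0 0 0 0 0 -1" --pt "0.05 0 0 0 0 0 -1" --pt "0.05 0 0 0 0 0 -1" --pt "0.05 0 0 0 0 0 -1"

```text
t: 13.75
tool_pos: [0.5788, 0.0134, 0.0653]
tool_rot: [-2.31, -2.129, 0.0]
contact_force: [1.3, -1.8, 1.5]
opening: 0.0
grip_force: 1.4
```

Run:
```python
from h import *
grab('scene','s2.png')
im=cv2.imread('pics/s2.png')[100:300,170:420];cv2.imwrite('pics/s2c.png',cv2.resize(im,None,fx=3,fy=3,interpolation=cv2.INTER_CUBIC))
```

```text
(no output)
```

View pics/s2c.png

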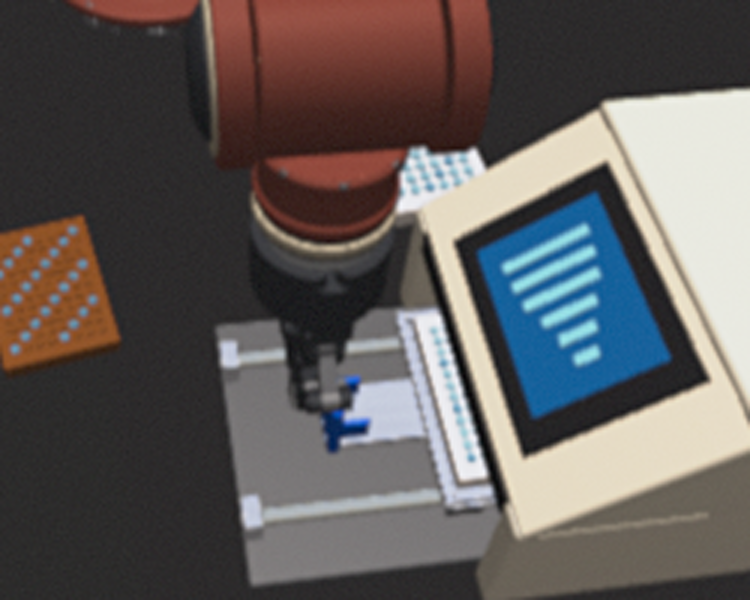

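The scene crop shows the tab at (335,425) with the fingers against its outer side, the plate in its nest at (455,400), and the gripper clear of the hood. Travel is about 103 mm. Now I'll slow down.

Emit:
jog_arm --pt "0.05 0 0 0 0 0 -1" --pt "0.05 0 0 0 0 0 -1" --pt "0.05 0 0 0 0 0 -1" --pt "0.05 0 0 0 0 0 -1" --pt "0.05 0 0 0 0 0 -1" --pt "0.05 0 0 0 0 0 -1" --pt "0.05 0 0 0 0 0 -1"

```text
t: 14.5
tool_pos: [0.5792, 0.0203, 0.0651]
tool_rot: [-2.31, -2.128, 0.001]
contact_force: [-0.8, -2.3, 1.6]
opening: 0.0
grip_force: 1.4
```

Emit:
jog_arm --pt "0.025 0 0 0 0 0 -1" --pt "0.025 0 0 0 0 0 -1" --pt "0.025 0 0 0 0 0 -1" --pt "0.025 0 0 0 0 0 -1" --pt "0.025 0 0 0 0 0 -1" --pt "0.025 0 0 0 0 0 -1" --pt "0.025 0 0 0 0 0 -1" --pt "0.025 0 0 0 0 0 -1"

```text
t: 15.3
tool_pos: [0.5796, 0.0243, 0.0651]
tool_rot: [-2.31, -2.129, 0.001]
contact_force: [-2.5, -2.7, 0.8]
opening: -0.0001
grip_force: 1.3
```

Emit:
jog_arm --pt "0.025 0 0 0 0 0 -1" --pt "0.025 0 0 0 0 0 -1" --pt "0.025 0 0 0 0 0 -1" --pt "0.025 0 0 0 0 0 -1" --pt "0.025 0 0 0 0 0 -1" --pt "0.025 0 0 0 0 0 -1" --pt "0.025 0 0 0 0 0 -1"

```text
t: 16.0
tool_pos: [0.58, 0.0278, 0.0652]
tool_rot: [-2.31, -2.129, 0.0]
contact_force: [-1.3, -2.3, -0.7]
opening: -0.0001
grip_force: 1.3
```

Emit:
jog_arm --pt "0.025 0 0 0 0 0 -1" --pt "0.025 0 0 0 0 0 -1" --pt "0.025 0 0 0 0 0 -1" --pt "0.025 0 0 0 0 0 -1" --pt "0.025 0 0 0 0 0 -1" --pt "0.025 0 0 0 0 0 -1" --pt "0.025 0 0 0 0 0 -1"

```text
t: 16.7
tool_pos: [0.5804, 0.0312, 0.0653]
tool_rot: [2.31, 2.129, -0.0]
contact_force: [-1.1, -3.3, -1.8]
opening: -0.0
grip_force: 1.5
```

Emit:
jog_arm --pt "0.025 0 0 0 0 0 -1" --pt "0.025 0 0 0 0 0 -1" --pt "0.025 0 0 0 0 0 -1" --pt "0.025 0 0 0 0 0 -1" --pt "0.025 0 0 0 0 0 -1" --pt "0.025 0 0 0 0 0 -1" --pt "0.025 0 0 0 0 0 -1"

```text
t: 17.4
tool_pos: [0.5806, 0.0345, 0.0653]
tool_rot: [2.31, 2.129, -0.001]
contact_force: [-1.6, -4.6, -2.1]
opening: -0.0003
grip_force: 2.2
```

Emit:
jog_arm --pt "0.025 0 0 0 0 0 -1" --pt "0.025 0 0 0 0 0 -1" --pt "0.025 0 0 0 0 0 -1" --pt "0 0 0 0 0 0 -1"

```text
t: 17.8
tool_pos: [0.5807, 0.0357, 0.0653]
tool_rot: [2.31, 2.128, -0.001]
contact_force: [-0.8, -5.7, -3.0]
opening: 0.0
grip_force: 2.8
```

Emit:
jog_arm --pt "0.025 0 0 0 0 0 -1" --pt "0.025 0 0 0 0 0 -1" --pt "0 0 0 0 0 0 -1"

```text
t: 18.1
tool_pos: [0.5808, 0.0363, 0.0653]
tool_rot: [2.309, 2.128, -0.002]
contact_force: [-1.4, -6.8, -2.8]
opening: -0.0001
grip_force: 3.5
```

Emit:
jog_arm --pt "0.025 0 0 0 0 0 -1" --pt "0.025 0 0 0 0 0 -1" --pt "0 0 0 0 0 0 -1" --pt "0 0 0 0 0 0 -1"

```text
t: 18.5
tool_pos: [0.5808, 0.0369, 0.0653]
tool_rot: [2.309, 2.128, -0.003]
contact_force: [-1.7, -7.3, -2.6]
opening: 0.0003
grip_force: 4.1
```

The slope matches the buffer: it is pressed about 2 mm. I'll ease off slowly and let go.

Emit:
jog_arm --pt "-0.03 0 0 0 0 0 -1" --pt "-0.03 0 0 0 0 0 -1" --pt "-0.03 0 0 0 0 0 -1" --pt "-0.03 0 0 0 0 0 -1" --pt "-0.03 0 0 0 0 0 -1" --pt "-0.03 0 0 0 0 0 -1" --pt "-0.05 0 0 0 0 0 -1" --pt "-0.05 0 0 0 0 0 -1"

```text
t: 19.3
tool_pos: [0.581, 0.033, 0.0659]
tool_rot: [2.31, 2.129, 0.002]
contact_force: [0.0, 0.4, 0.1]
opening: 0.0001
grip_force: 0.0
```

Emit:
jog_arm --pt "-0.2 0 0 0 0 0 -1" --pt "-0.3 0 0 0 0 0 -1" --pt "-0.5 0 0 0 0 0 -1" --pt "-0.5 0 0 0 0 0 -1" --pt "-0.3 0 0 0 0 0 -1" --pt "-0.1 0 0 0 0 0 -1" --pt "0 0 0 0 0 0 -1" --pt "0 0 0 0 0 0 -1"

```text
t: 20.1
tool_pos: [0.5773, -0.0052, 0.0652]
tool_rot: [-2.31, -2.129, -0.0]
contact_force: [-0.1, -0.9, -0.2]
opening: 0.0002
grip_force: 0.0
```

Run:
```python
from h import *
im,d,o=grab('wrist','w2.png')
print(o['t'],o['tool_pos'],o['contact_force'],o['grip_force'])
hsv=cv2.cvtColor(im,cv2.COLOR_RGB2HSV)
m=(hsv[...,0]>100)&(hsv[...,0]<125)&(hsv[...,1]>170)&(hsv[...,2]>60)
vs,us=np.nonzero(m&(d>0))
P=np.array([px('wrist',d,u,v,o,k=0) for u,v in zip(us,vs)])
P=P[(P[:,2]>.085)&(P[:,2]<.105)&(abs(P[:,0]-.58)<.05)&(P[:,1]<.1)];print(len(P),P.min(0),P.max(0),np.median(P,0))
```

```text
20.1 [ 0.57733336 -0.0052114   0.06524723] [-0.13403884 -0.88659167 -0.20503186] 0.0Traceback (most recent call last):
  File "<stdin>", line 7, in <module>
  File "h.py", line 9, in px
    ci=ctrl.camera_info(name);K=np.array(ci['camera_matrix'])
ValueError: time passes only in moves, steps and waits
```

View pics/w2.png

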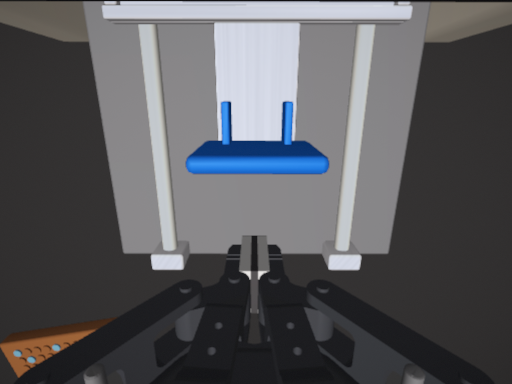

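The picture shows the tab at (190–325, 155), the fingers clear at (255,250), and the carriage edge running under the hood. The arm touches nothing. The force at the end (about 3 N of drag, then the pin, then roughly 2 N per mm) fits the buffer being pressed by 2 mm or so, so I'm handing in.

```bash
python3 -c "
from station import ctrl
print(ctrl.finish_job())"
```

```text
the job is handed in; nothing more can be done
None
```

I pushed the carriage out of its catch at about 11 N, eased it in about 126 mm onto the buffer (pressed roughly 2 mm), let go and handed the job in; contact with the end stop is judged from push force alone, as the stop is out of sight, and I got no verdict back.

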